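# Spin a bearing-test wheel and stop it on its index

### The arm

A 6-joint arm with a two-finger parallel gripper is mounted at the origin on a cart in front of the work surface, level with it; the furniture and walls round the work are solid. World frame = base frame: x ahead of the robot, y to its left, z up, the work surface at z = 0. Lengths are in m, angles in rad, forces in N, time in s.
With the tool pointing down it reaches from about 0.35 to 1 m from the base axis. Payload 7.1 kg.
Tool frame: the origin (TCP) lies between the finger pads; the fingertips stand 22 mm ahead of it and the grasp point (between the pads) lies 3 mm ahead of it; x points along the fingers, y is the direction in which the jaws open and shut, and the axes are right-handed (so a half turn about x gives the same grasp; the last joint's range is limited). The gripper opens to 85 mm and grips with 20 to 120 N. Pads are 22 mm wide; open, the fingers measure 114 mm over their backs; the gripper's body (76 mm by 85 mm) begins 54 mm behind the grasp point. The pads swing forward as they close: fully open they stand 13 mm farther back than shut.
Start: joints at [1.187, 0.423, 1.63, -0, 1.089, -0.019], TCP at [0.223, 0.584, 0.253] pointing down, gripper open.
Joint ranges: [-3, 3], [-0.9, 2.11], [0.09, 2.58], [-1.31, 4.45], [0.11, 2.69], [-2.54, 2.54]. Speed limits (rad/s): [2.39, 2.39, 3.01, 3.14, 3.14, 3.14].

### API

Orientations are given as a rotation vector (axis times angle).
In Python, from rig import manip gives the robot as it stands. The module is installed in compiled form; this text tells all that it offers. Calls block until the motion is done:
- manip.move_to(position, orientation): joint-space move of the TCP to a pose.
- manip.servo_line(position, orientation=None, rate=0.15): straight line of the TCP; orientation=None keeps the orientation; rate is the mean speed in m/s.
- manip.set_joints(angles): joint-space move.
- manip.command_gripper(opening, f_grip=None): finger opening in m; f_grip is the grip in N (None keeps the last); returns when the fingers have stopped.
- manip.hold(seconds).
- manip.solve_ik(position, orientation): joint angles nearest the present ones, or None.
- manip.camera(name): name is "side" or "top"; returns a dict with "image" (420x560x3 uint8, red, green, blue), "fx", "fy", "cx", "cy" (pixels), "cam_to_world" (4x4, takes a point from camera to world coordinates). Camera axes: x right, y down, z forward; pixel columns grow to the right and rows downward; lengths in m; the calibration is good to about 2 mm. A picture is of the moment at which its call begins. There is no depth.
A pose or a line that the arm cannot do raises manip.IKError and nothing moves.
- manip.sign_off(): hands the job in, once; it reports no verdict.
Readings, each from a call of its own:
- manip.get_time(): time.
- manip.get_joint_positions(): joint angles.
- manip.get_joint_vel(): joint speeds.
- manip.get_tau(): joint torques, N m.
- manip.get_position(): TCP position.
- manip.get_ee_rot(): TCP orientation.
- manip.get_contact_force(): force on the tool from outside, world axes, zero at the start.
- manip.get_torque(): the same for the moment, N m.
- manip.get_width(): finger opening in m.
Only numpy, scipy, OpenCV 4.12 (cv2) and the standard library are available. Lean on these libraries where they do the work, as an engineer would, in place of code of your own. Each camera call takes 0.05 s, during which the arm holds its last target.

### The job

Check the bearing on the test stand: with a fingertip against its upright pin, flick the wheel (either way round) so that it spins freely, and let it run untouched for at least two seconds. While it is still turning, brake it with a fingertip so that the wheel comes to rest with the pin in line with the cone-shaped pointer, and leave it standing there. Do not pinch, lift or shift anything, and leave the stand and the things round it where they are.

Things in the scene. Friction and masses are not known exactly. Their poses are not given: they have to be found in the camera images.
- stand: Bearing test stand, loose on the bench, 3 kg, on rubber feet: a round grey base 140 mm across and 14 mm high with a grey bar 215 x 42 mm across it, a black bearing housing in the middle and a horizontal wheel over it. Origin: on the wheel's vertical axis, at bench level. z up; its -x axis points to the cone pointer, its +x axis to the blunt sensor block.
- hub (a point): Centre of the wheel's upper face, on its axis, 57 mm above the bench. The wheel is a plain steel disc 146 mm across, 12 mm thick, with a rim 11 mm wide raised by 1 mm and a darker steel hub 26 mm across, up to 65 mm above the bench. It turns at the slightest nudge, also from a finger that rubs the pin as it leaves.
- sensor (a point): Top centre of the blunt square black sensor block, 61 mm above the bench and 94 mm from the wheel's axis, opposite the pointer; it is not the pointer.
- pin (a point): Centre of the top end of the only pin: steel, 12 mm in diameter, upright on the wheel 54 mm from its axis, from the wheel's face (57 mm above the bench) to 79 mm above the bench. Turns with the wheel. It sits in a soft damped rubber bush that lets it yield up to 12 mm along its path, either way, and creep back in 1 to 3 s.
- pointer (a point): Tip of the cone-shaped pointer, 78 mm from the wheel's axis (5 mm outside the wheel's rim), 57 mm above the bench. The dark steel cone points inward from an aluminium post 10 x 18 mm, 64 mm high, 100 mm from the axis.
- wheel (a joint): Turn in rad, endless, positive anticlockwise from above; at multiples of 2 pi the pin is in line with the pointer. Inertia 0.0043 kg m2; coasting it loses 0.2 to 0.5 rad/s each second. A flick should leave it at 2 to 5 rad/s; below 1 it does not count as spinning. A finger held in the pin's path stops it almost without rebound; one pressed on the face also stops it.
- side_cutters: Side cutters with red handles, 60 x 121 x 11 mm, lying; bystander. Origin: centre of underside.
- solder_spool: Spool of solder, 58 mm across, 52 mm high; bystander. Origin: centre of underside.
- screw_tin: Round tin, 62 mm across, 28 mm high; bystander. Origin: centre of underside.
- screwdriver: Small screwdriver with a red handle, 124 mm long, 13 mm thick, lying; bystander. Origin: centre of underside.
- spare_knob: Pale instrument knob, 22 mm across, 18 mm high; bystander. Origin: centre of underside.
- plug: Green terminal plug, 11 x 30 x 13 mm; bystander. Origin: centre of underside.
- label_box: Small carton, 45 x 62 x 28 mm; bystander. Origin: centre of underside.

How it is judged:
By the outcome, as a careful person would: the job done as asked, in the order asked, and still so for the second after the job is handed in, with the robot touching nothing.
It also fails if it takes over 48 s, if anything falls off the work surface, if the arm or the gripper's body presses on something with over 40 N, if the wrist force passes 120 N, or if a joint passes its speed limit or range.

## Working session

There is one attempt and no reset: what is moved stays moved. The work goes in short steps, each a Python script; the robot and the scene stay as the last script left them, time stands still between calls to the robot, and variables do not carry over. Pictures are saved under pics/ and viewed, and the job is handed in when it is done.

```bash
mkdir -p pics; python3 - <<'E'
from rig import manip
import cv2, numpy as np
print(manip.get_time())
for n in("top","side"):
    c=manip.camera(n); cv2.imwrite(f"pics/{n}0.png",c["image"][:,:,::-1]); print(n,c["fx"],c["fy"],c["cx"],c["cy"]);print(np.round(c["cam_to_world"],4).tolist())
print(manip.get_time(),manip.get_position(),manip.get_ee_rot(),manip.get_width())
E
```

```text
0.0
top 414.54022740263747 414.54022740263747 286.94843768057905 212.9550462366612
[[0.0068, -0.9916, 0.1288, 0.4899], [-1.0, -0.0065, 0.0029, -0.0848], [-0.002, -0.1288, -0.9917, 1.0459], [0.0, 0.0, 0.0, 1.0]]
side 393.91467867600005 393.91467867600005 275.69594122398746 206.1637470530497
[[0.9979, -0.0495, 0.0428, 0.5793], [-0.0629, -0.5455, 0.8357, -0.9453], [-0.0181, -0.8366, -0.5475, 0.6713], [0.0, 0.0, 0.0, 1.0]]
0.1 [0.22279595 0.58344234 0.25262322] [ 0.28514312  1.55206712 -0.28731567] 0.08530127144584602
```

View pics/top0.png

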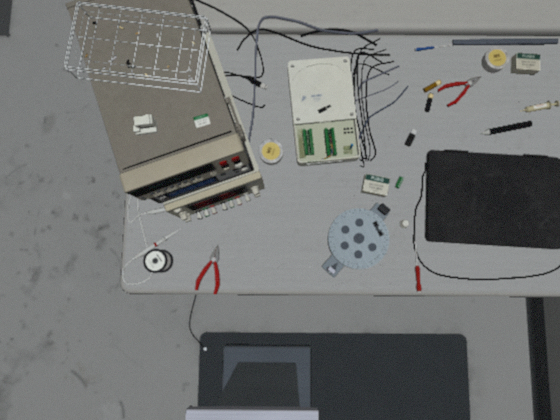

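View pics/side0.png

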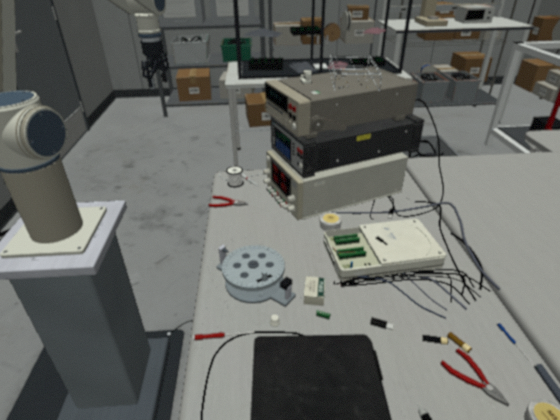

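```bash
python3 - <<'E'
import cv2
a=cv2.imread("pics/top0.png")[160:300,290:440]; cv2.imwrite("pics/top0c.png",cv2.resize(a,None,fx=5,fy=4.2857*0+4.2,interpolation=cv2.INTER_CUBIC) if 0 else cv2.resize(a[:, :],(640,597),interpolation=cv2.INTER_CUBIC))
a=cv2.imread("pics/side0.png")[230:330,200:340]; cv2.imwrite("pics/side0c.png",cv2.resize(a,(784,560),interpolation=cv2.INTER_CUBIC))
E
```

```text
(no output)
```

View pics/top0c.png

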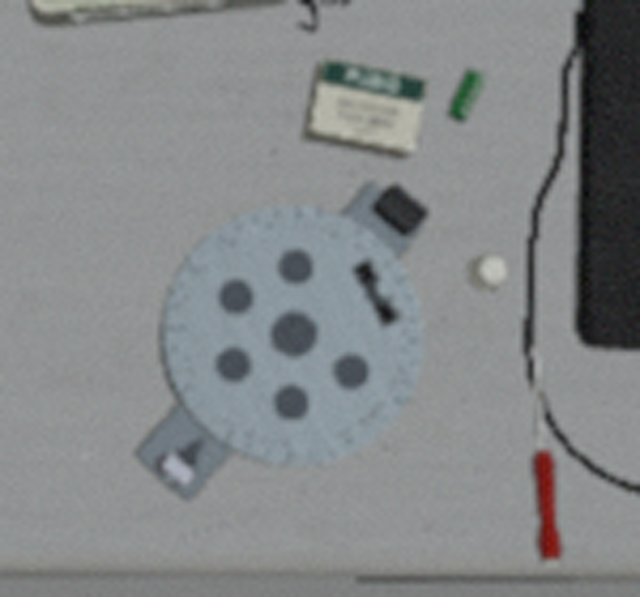

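View pics/side0c.png

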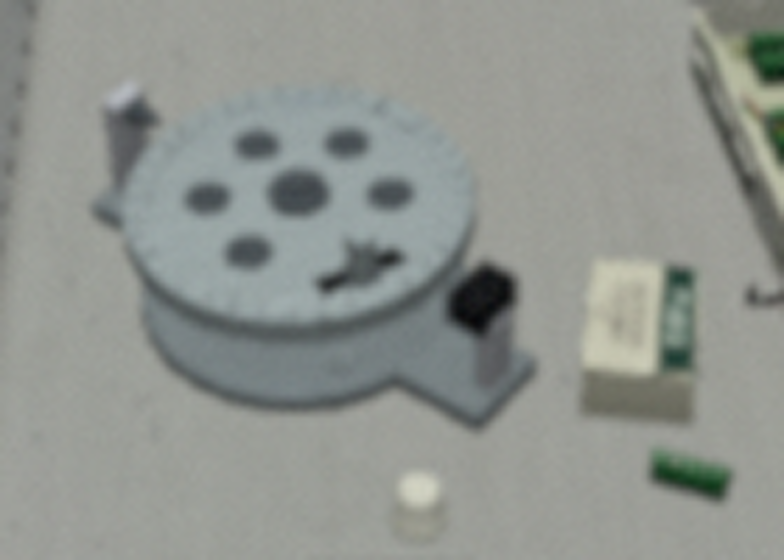

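```bash
cat > h.py <<'E'
import numpy as np
def ray(cam,u,v,z):
    T=np.array(cam["cam_to_world"]);d=T[:3,:3]@np.array([(u-cam["cx"])/cam["fx"],(v-cam["cy"])/cam["fy"],1]);o=T[:3,3]
    return o+d*(z-o[2])/d[2]
def proj(cam,p):
    T=np.array(cam["cam_to_world"]);q=T[:3,:3].T@(np.array(p)-T[:3,3]);return q[0]/q[2]*cam["fx"]+cam["cx"],q[1]/q[2]*cam["fy"]+cam["cy"]
E
python3 - <<'E'
from rig import manip
from h import *
t=manip.camera("top");s=manip.camera("side")
def T(x,y):return x/4.267+290,y/4.267+160
def S(x,y):return x/5.6+200,y/5.6+230
P={}
for n,c,uv,z in [("hub",t,T(294,334),.065),("hub",s,S(298,193),.065),("pin",t,T(372,290),.079),("pin",s,S(358,245),.079),
  ("post",t,T(180,467),.064),("post",s,S(124,95),.064),("sens",t,T(400,210),.061),("sens",s,S(485,288),.061),("tip",t,T(197,447),.057),("tip",s,S(152,120),.057),
  ("lbl",t,T(365,108),.028),("knob",t,T(490,270),.018),("knob",s,S(418,490),.018),("drv",t,T(545,505),.007),("plug",t,T(465,95),.013)]:
    p=ray(c,*uv,z);print(n,np.round(p,4))
E
```

```text
hub [ 0.5579 -0.2526  0.065 ]
hub [ 0.5598 -0.2592  0.065 ]
pin [ 0.5814 -0.2933  0.079 ]
pin [ 0.5831 -0.3071  0.079 ]
post [ 0.4844 -0.189   0.064 ]
post [ 0.4851 -0.188   0.064 ]
sens [ 0.6283 -0.3139  0.061 ]
sens [ 0.6318 -0.3161  0.061 ]
tip [ 0.4954 -0.1992  0.057 ]
tip [ 0.497  -0.1975  0.057 ]
lbl [ 0.6931 -0.3025  0.028 ]
knob [ 0.5994 -0.3756  0.018 ]
knob [ 0.6011 -0.3772  0.018 ]
drv [ 0.4637 -0.4065  0.007 ]
plug [ 0.7043 -0.3653  0.013 ]
```

```bash
cat >> h.py <<'E'
import cv2
from scipy.ndimage import map_coordinates
def samp(cam,img,X,Y,z):
    T=np.array(cam["cam_to_world"]);P=np.stack([X.ravel(),Y.ravel(),np.full(X.size,z)])-T[:3,3:4]
    q=T[:3,:3].T@P
    u=q[0]/q[2]*cam["fx"]+cam["cx"];v=q[1]/q[2]*cam["fy"]+cam["cy"]
    return map_coordinates(img.astype(float),[v,u],order=1,mode="nearest").reshape(X.shape)
def rect(cam,c,z,half=.12,n=600,dirx=None):
    # rectified view, x_world right, y_world up
    g=np.linspace(-half,half,n);X,Y=np.meshgrid(c[0]+g,c[1]-g)
    im=np.stack([samp(cam,cam["image"][:,:,k],X,Y,z) for k in (2,1,0)],-1)
    return im.astype(np.uint8)
E
python3 - <<'E'
from rig import manip
from h import *
from scipy.optimize import minimize
a=np.linspace(0,2*np.pi,720,endpoint=False)
for n in("top","side"):
    cam=manip.camera(n); I=cam["image"].astype(float); sat=cv2.GaussianBlur(I[:,:,2]-I[:,:,0],(0,0),.7)
    g=I.mean(2)
    def cost(p,r,z,im,w):
        s=0
        f=lambda rr:samp(cam,im,p[0]+rr*np.cos(a),p[1]+rr*np.sin(a),z)
        return -w*np.mean(f(r-.004)-f(r+.004))
    for nm,r,z,im,w in(("rim",.073,.058,sat,1),("hub",.013,.065,g,-1)):
        best=min(((cost((x,y),r,z,im,w),x,y) for x in np.arange(.545,.575,.001) for y in np.arange(-.27,-.24,.001)))
        print(n,nm,best)
    c=best[1:]
    cv2.imwrite(f"pics/rect_{n}.png",rect(cam,(.559,-.2545),.057))
E
```

```text
top rim (np.float64(-12.812211831190373), np.float64(0.559), np.float64(-0.252))
top hub (np.float64(-68.72931722192787), np.float64(0.559), np.float64(-0.251))
side rim (np.float64(-8.51461921784721), np.float64(0.559), np.float64(-0.252))
side hub (np.float64(-71.27886537095841), np.float64(0.559), np.float64(-0.258))
```

View pics/rect_top.png

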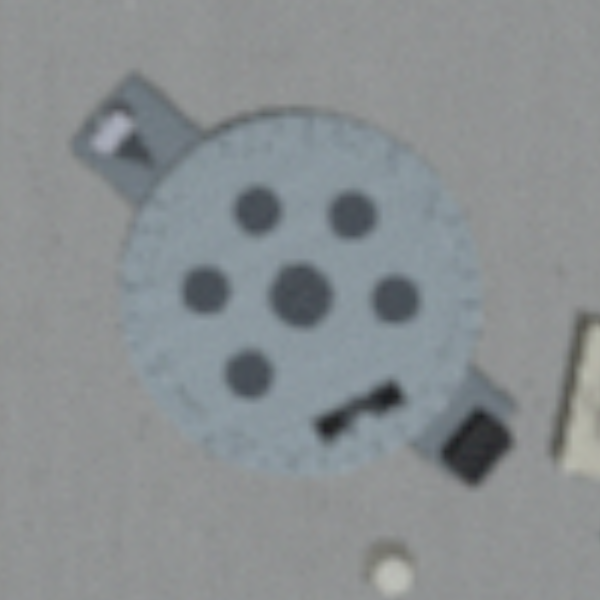

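View pics/rect_side.png

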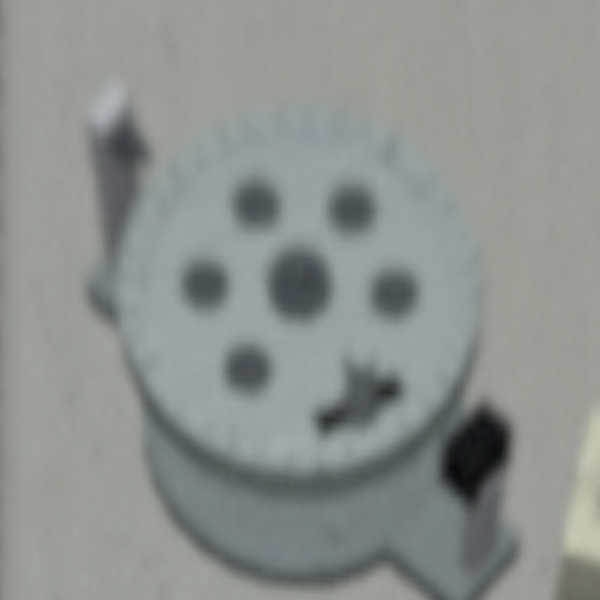

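```bash
cat >> h.py <<'E'
from scipy.spatial.transform import Rotation as R
C=np.array([.559,-.2515]);PHI=np.deg2rad(-41.0)
e1=np.array([np.cos(PHI),np.sin(PHI)]);e2=np.array([-e1[1],e1[0]])
def W(x,y,ztip):  # stand frame finger-centre -> TCP position
    p=C+x*e1+y*e2;return np.array([p[0],p[1],ztip+.022])
def ORI(s):
    x=np.array([0,0,-1.]);z=s*np.array([e2[0],e2[1],0]);y=np.cross(z,x)
    return R.from_matrix(np.stack([x,y,z],1)).as_rotvec()
E
python3 - <<'E'
from rig import manip
from h import *
t=manip.camera("top")
for uv,z in (((130,195),.3),((130,195),.2),((240,130),.1),((262,185),.1),((157,260),.05)): print(uv,z,ray(t,*uv,z))
print(R.from_rotvec(manip.get_ee_rot()).as_matrix().round(2))
for s in(1,-1):
    for p in (W(.052,-.049,.1),W(.052,.02,.066),W(-.05,-.017,.066)): 
        q=manip.solve_ik(p,ORI(s)); print(s,None if q is None else np.round(q,2))
    print(manip.solve_ik([.36,.2,.26],ORI(s)))
E
```

```text
(130, 195) 0.3 [0.61792063 0.20423931 0.3       ]
(130, 195) 0.2 [0.63508898 0.24298725 0.2       ]
(240, 130) 0.1 [0.80964687 0.03027132 0.1       ]
(262, 185) 0.1 [ 0.67777568 -0.02364679  0.1       ]
(157, 260) 0.05 [0.50383841 0.2277977  0.05      ]
[[-0.    0.36  0.93]
 [-0.    0.93 -0.36]
 [-1.   -0.   -0.  ]]
1 None
1 None
1 None
[ 4.78198727e-01  9.21008634e-02  2.06851776e+00 -4.44089210e-16
  9.80974026e-01 -1.94780893e+00]
-1 [-0.54  0.62  1.64 -0.    0.88  0.18]
-1 [-0.43  0.69  1.61 -0.    0.84  0.28]
-1 [-0.45  0.57  1.86 -0.    0.71  0.27]
[ 4.78198727e-01  9.21008634e-02  2.06851776e+00 -4.44089210e-16
  9.80974026e-01  1.19378372e+00]
```

```bash
python3 - <<'E'
from rig import manip
from h import *
t=manip.get_time
manip.command_gripper(0.0,20);print(t(),manip.get_width())
manip.move_to([.38,.17,.25],ORI(-1));print(t())
manip.move_to(W(.052,-.060,.100),ORI(-1));print(t(),manip.get_position(),W(.052,-.060,.100))
for n in("top","side"):
    c=manip.camera(n); cv2.imwrite(f"pics/{n}1.png",c["image"][:,:,::-1])
    p=proj(c,W(.052,-.06,.078));print(n,p)
    u,v=map(int,p);cr=c["image"][max(v-75,0):v+45,u-80:u+80,::-1];cv2.imwrite(f"pics/{n}1c.png",cv2.resize(cr,(800,600),interpolation=cv2.INTER_CUBIC));print(u-80,v-75)
E
```

```text
1.1167 -7.612901196226025e-05
2.7417
4.7167 [ 0.559383   -0.3298412   0.12242988] [ 0.55888136 -0.33089764  0.122     ]
top (np.float64(395.8229359892116), np.float64(237.04959782948026))
315 162
side (np.float64(252.45035890280343), np.float64(274.78190766547965))
172 199
```

View pics/side1c.png

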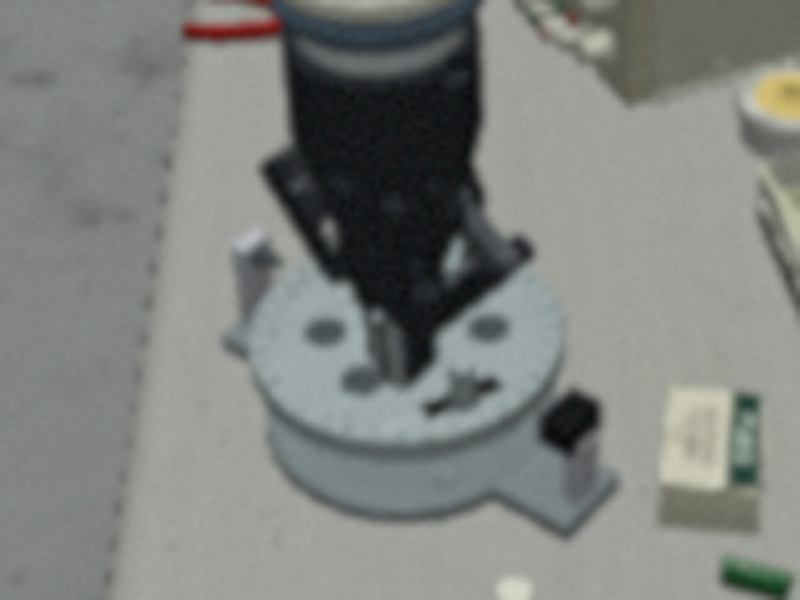

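View pics/top1c.png

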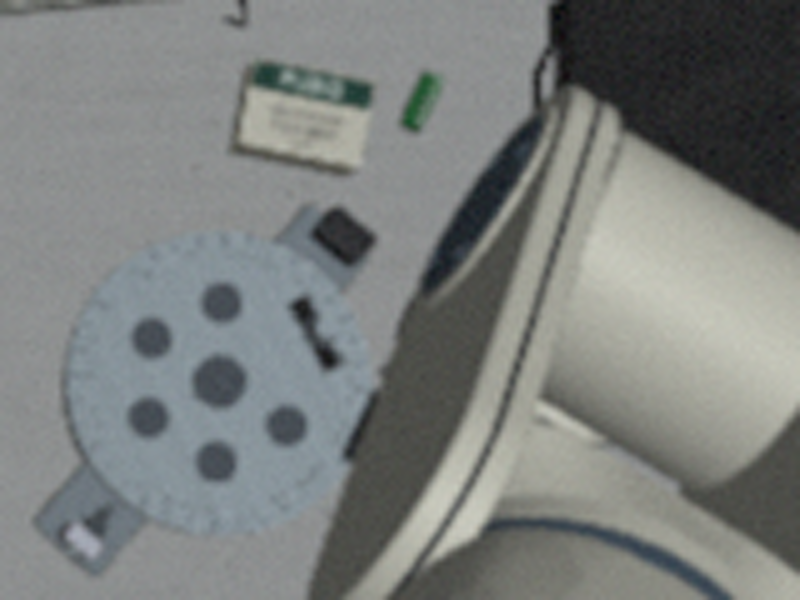

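```bash
python3 - <<'E'
from rig import manip
from h import *
t=manip.get_time;o=ORI(-1)
manip.servo_line(W(.052,-.054,.066),o,rate=.12);print(t(),manip.get_position()-W(.052,-.054,.066),manip.get_contact_force())
manip.servo_line(W(.052,.016,.066),o,rate=.115);print("flick end",t(),manip.get_position()-W(.052,.016,.066))
manip.servo_line(W(.052,.016,.108),o,rate=.2);print("up",t())
def shot(n,k):
    T0=t();c=manip.camera(n);cv2.imwrite(f"pics/{n}{k}.png",c["image"][:,:,::-1]);cv2.imwrite(f"pics/{n}{k}r.png",rect(c,C,.057,half=.1,n=500));print(n,k,T0)
shot("side","2a");shot("top","2a")
manip.servo_line(W(-.050,-.035,.108),o,rate=.15);print(t())
shot("side","2b");shot("top","2b")
manip.hold(.2)
shot("side","2c")
for s in("side2ar","side2br","side2cr","top2br"):pass
a=np.hstack([cv2.resize(cv2.imread(f"pics/{s}.png"),(400,400)) for s in("side2ar","top2ar")]);cv2.imwrite("pics/m2a.png",a)
a=np.hstack([cv2.resize(cv2.imread(f"pics/{s}.png"),(400,400)) for s in("side2br","side2cr")]);cv2.imwrite("pics/m2b.png",a)
E
```

```text
5.2583 [-0.0001897   0.00047308 -0.00055895] [0.07248999 0.25037264 0.11430959]
flick end 6.0167 [-2.06628233e-04  1.29815478e-04 -6.44400352e-05]
up 6.375
side 2a 6.375
top 2a 6.425
7.3833
side 2b 7.3833
top 2b 7.4333
side 2c 7.6833
```

View pics/m2a.png

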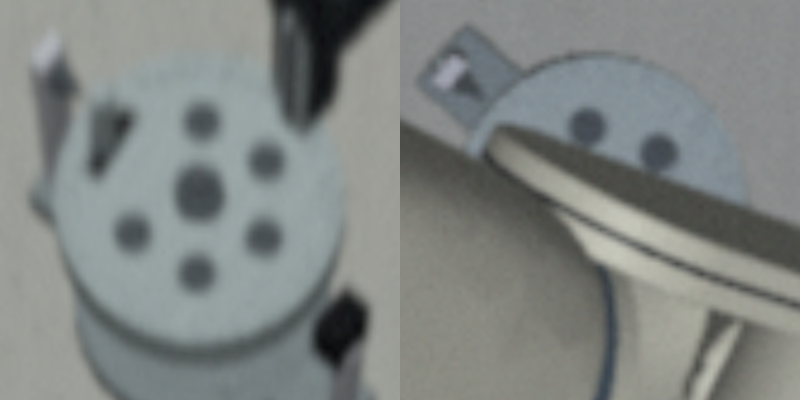

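View pics/m2b.png

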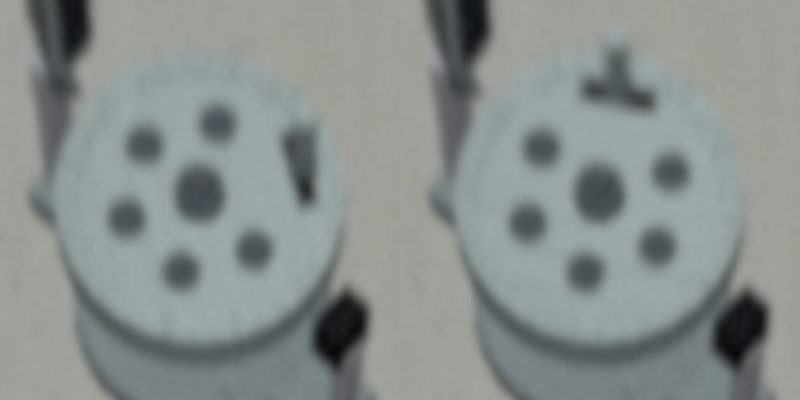

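```bash
python3 - <<'E'
from rig import manip
from h import *
t=manip.get_time;o=ORI(-1)
manip.servo_line(W(-.050,-.0175,.108),o,rate=.06);print(t())
manip.hold(max(0.01,8.35-t()))
T0=t();c=manip.camera("side");cv2.imwrite("pics/side3.png",rect(c,C,.057,half=.1,n=500));print(T0,t(),manip.get_position()-W(-.050,-.0175,.108))
E
```

```text
8.175
8.35 8.4 [-1.43030086e-04 -8.11831747e-05 -2.15215584e-05]
```

View pics/side3.png

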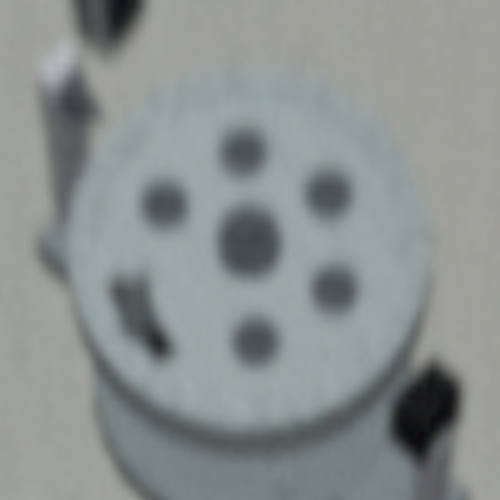

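```bash
python3 - <<'E'
from rig import manip
from h import *
t=manip.get_time;o=ORI(-1)
manip.servo_line(W(-.050,-.0175,.066),o,rate=.1);print("down",t(),manip.get_position()-W(-.050,-.0175,.066),manip.get_contact_force())
P=[]
for k in range(6):
    manip.hold([.25,.6,.5,.8,1,1.2][k]);print(t(),np.round(manip.get_contact_force(),2),np.round(manip.get_position()-W(-.050,-.0175,.066),4))
    c=manip.camera("side");P.append(rect(c,C,.057,half=.1,n=300))
cv2.imwrite("pics/m4.png",cv2.resize(np.vstack([np.hstack(P[:3]),np.hstack(P[3:])]),(800,533)))
cv2.imwrite("pics/side4.png",rect(c,C,.057,half=.1,n=600))
E
```

```text
down 8.9667 [-4.28711658e-05 -4.93501159e-05 -1.55891334e-04] [ 0.24592419 -0.11644618  0.13893233]
9.2167 [-0.37  0.44  0.25] [ 0.0004 -0.0002  0.0006]
9.8667 [ 0.17  0.24 -0.24] [ 0.  0. -0.]
10.4167 [-0.16 -0.49 -0.19] [-0.      0.0001 -0.    ]
11.2667 [-0.53 -0.57 -0.05] [-0. -0. -0.]
12.3167 [0.05 0.53 0.73] [-0.  0. -0.]
13.5667 [ 0.32 -0.26  0.4 ] [-0. -0. -0.]
```

View pics/m4.png

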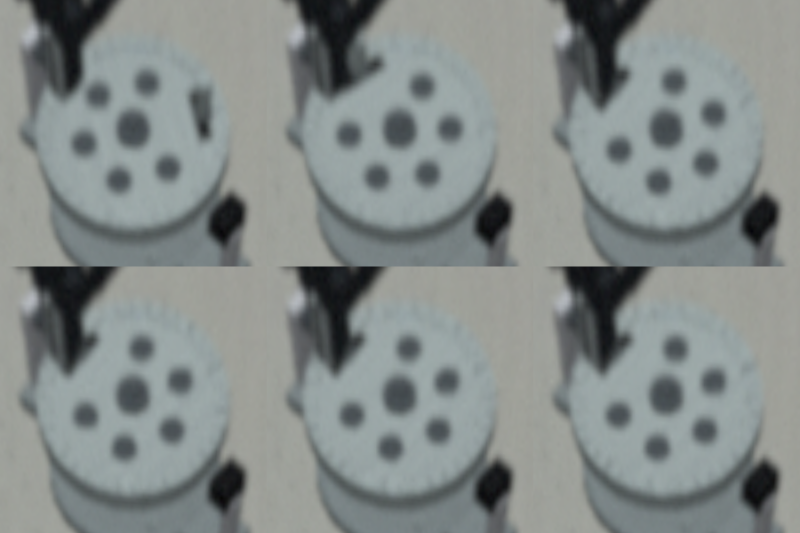

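View pics/side4.png

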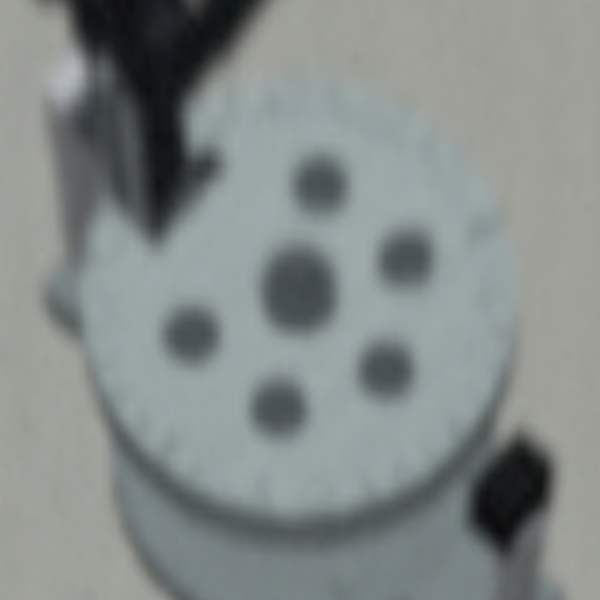

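```bash
python3 - <<'E'
from rig import manip
from h import *
t=manip.get_time;o=ORI(-1)
P=[]
def snap(): 
    c=manip.camera("side");P.append(rect(c,C,.057,half=.1,n=400))
snap()
manip.servo_line(W(-.050,-.0195,.066),o,rate=.01);snap()
manip.servo_line(W(-.050,-.045,.066),o,rate=.04);print(t());snap()
manip.servo_line(W(-.050,-.045,.13),o,rate=.12);print(t())
manip.hold(.3);snap()
cv2.imwrite("pics/m5.png",np.hstack([P[0],P[2]]))
for i,p in enumerate(P):print(i,cv2.absdiff(p[150:330,100:330],P[0][150:330,100:330]).mean())
cv2.imwrite("pics/m5b.png",np.hstack([P[1],P[3]]))
E
```

```text
14.85
15.5833
0 0.0
1 0.8159500805152979
2 0.8195249597423511
3 0.8573993558776167
```

View pics/m5.png

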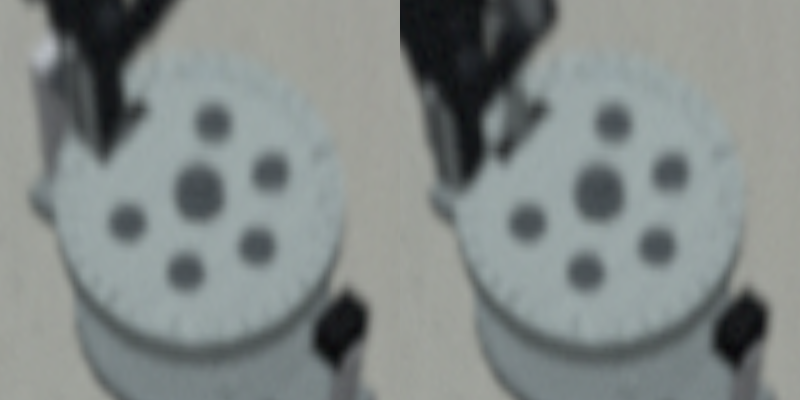

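View pics/m5b.png

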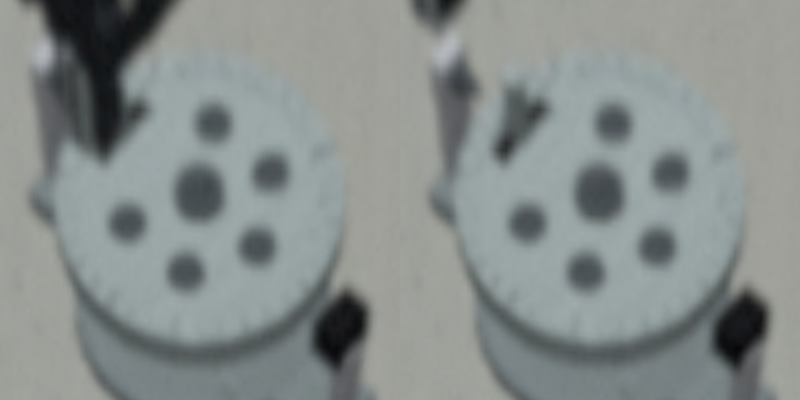

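```bash
python3 - <<'E'
from rig import manip
from h import *
from scipy.optimize import minimize
o=ORI(-1)
manip.servo_line(W(-.050,-.045,.2),o,rate=.15)
manip.move_to([.36,.20,.25],o);print(manip.get_time())
P=[]
az=np.deg2rad(60*np.arange(1,6));rr=np.linspace(0,.008,5);aa=np.linspace(0,2*np.pi,24,endpoint=False)
for n in("top","side"):
    c=manip.camera(n);P.append(rect(c,C,.057,half=.12,n=400));g=c["image"].mean(2)
    def cost(p):
        s=0
        for a in az:
            hx=p[0]+p[3]*np.cos(p[2]+a);hy=p[1]+p[3]*np.sin(p[2]+a)
            for r,w in((.004,1),(.008,1),(.013,-2)): s+=w*samp(c,g,hx+r*np.cos(aa),hy+r*np.sin(aa),.057).mean()
        return s
    best=min((minimize(cost,[C[0],C[1],np.deg2rad(x),.038],method="Nelder-Mead",options=dict(initial_simplex=np.array([C[0],C[1],np.deg2rad(x),.038])+np.vstack([np.zeros(4),np.diag([.003,.003,.08,.002])]),xatol=1e-5)) for x in(132,139,146)),key=lambda r:r.fun)
    print(n,best.x,np.rad2deg(best.x[2]),best.fun)
cv2.imwrite("pics/m6.png",np.hstack(P))
c=manip.camera("top");cr=c["image"][185:290,305:445,::-1];cv2.imwrite("pics/top6c.png",cv2.resize(cr,(784,588),interpolation=cv2.INTER_CUBIC))
E
```

```text
18.275
top [ 0.55954617 -0.25260846  2.4347948   0.03793392] 139.50346611100548 -617.562403507538
side [ 0.55880721 -0.2505387   2.43342835  0.03796837] 139.42517433246766 -576.4473561084578
```

View pics/m6.png

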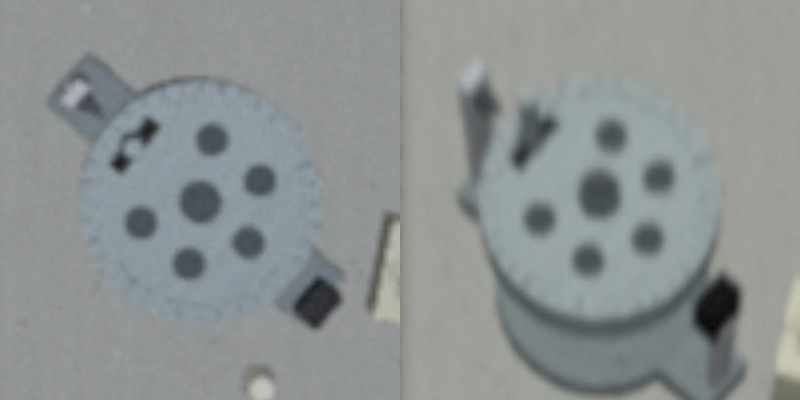

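View pics/top6c.png

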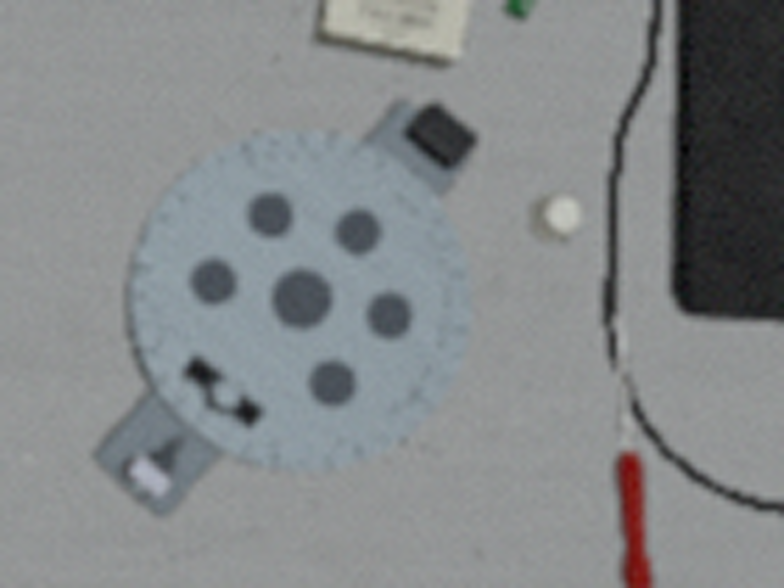

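```bash
python3 - <<'E'
from rig import manip
import cv2, numpy as np
a=cv2.imread("pics/top0.png");manip.hold(.3);c=manip.camera("top");b=c["image"][:,:,::-1]
for n,(x,y) in {"knob":(405,224),"label":(376,185),"plug":(399,182),"cutters":(208,270),"driver":(417,280),"spool":(157,260),"sensor":(384,209),"post":(332,269),"tin":(271,151)}.items():
    p=cv2.phaseCorrelate(a[y-14:y+14,x-14:x+14].mean(2),b[y-14:y+14,x-14:x+14].mean(2),cv2.createHanningWindow((28,28),cv2.CV_64F));print(n,np.round(p[0],2))
print(manip.get_time());manip.sign_off()
E
```

```text
knob [ 0.08 -0.02]
label [ 0.23 -0.16]
plug [-0.16  0.01]
cutters [0.05 0.13]
driver [0.09 0.02]
spool [0.01 0.01]
sensor [ 0.09 -0.21]
post [ 0.1  -0.04]
tin [ 0.05 -0.04]
18.775
the job is handed in; nothing more can be done
```

I flicked the wheel, let it run free, braked it with the pin in line with the cone pointer, and handed the job in at 18.8 s.

- **Flick:** I pushed the pin with the closed fingertips and the wheel turned anticlockwise. Pictures gave about 4 rad/s just after the flick and about 3.5 rad/s some two seconds later.
- **Free run:** The wheel ran untouched for more than three seconds, from about t = 6.0 s until the pin met the finger between 9.2 and 9.9 s.
- **Brake:** I held the finger in the pin's path at the pointer and waited for the rubber bush to creep back. I then backed away along the path, and pictures before and after show that the wheel did not move.

**Last checks:**
- **Alignment:** The wheel's holes put the pin at 139.5° from the top camera and 139.4° from the side camera. The pointer is at about 139°, but my readings of it ranged from 138.0° to 140.6°, so I can only confirm the alignment to within about 1°.
- **Pin:** It looks centred in its slot.
- **Stand and bystanders:** The pointer post, sensor block and all seven bystanders shifted by less than 0.3 pixel (under 1 mm) in the top picture.
- **Disagreement:** The two cameras differed by about 2 mm on the wheel's centre, which is about the stated calibration accuracy.
- **Failed checks:** None.

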